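# Clip the pin pot's ring into the snap hook

### The arm

A 6-joint arm with a two-finger parallel gripper is mounted at the origin on the work surface. World frame = base frame: x ahead of the robot, y to its left, z up, the work surface at z = 0. Lengths are in m, angles in rad, forces in N, time in s.
With the tool pointing down it reaches from about 0.4 to 0.825 m from the base axis. Payload 7 kg.
Tool frame: the origin (TCP) lies on the mounting face of the last link; the fingertips stand tips_ahead ahead of it and the grasp point (between the pads) lies 155 mm ahead of it (tips_ahead is the distance from the TCP to the fingertips, in m); y points along the fingers, x is the direction in which the jaws open and shut, and the axes are right-handed (so a half turn about y gives the same grasp; the last joint's range is limited). The gripper opens to 85 mm and grips with 20 to 120 N. Pads are 22 mm wide; open, the fingers measure 114 mm over their backs; the gripper's body (76 mm by 85 mm) begins 54 mm behind the grasp point. The pads swing forward as they close: fully open they stand 13 mm farther back than shut.
Start: joints at [1.572, 0.359, 0.012, 0, -1.224, -0.288], TCP at [0.191, 0.647, 0.405] pointing down, gripper open.
Joint ranges: [-3.07, 3.07], [-1.43, 2.12], [-1.02, 1.25], [-3.03, 1.67], [-3.05, -0], [-3.03, 3.03]. Speed limits (rad/s): [2.39, 2.39, 3.01, 3.14, 3.14, 3.14].

### API

Orientations are given as a unit quaternion [w, x, y, z].
In Python, from plant import read_state, snapshot, sign_off, tips_ahead gives the robot as it stands.
- The arm moves only by the shell command python3 -m creep 'ROWS' [FORCE]. ROWS is JSON, a list of rows, each a list of 7 numbers: the shift along the tool's x, y, z in mm, then the turn, a rotation vector about the tool's x, y, z in rad, then the opening, from -1 (shut) to 1 (fully open). A call has 1 to 5 rows; each row is the pose to reach, as a shift and turn from the pose commanded when the call began, along the tool's axes at that moment; what a row does not reach only later rows make up. A row lasts 1/10 s, in which the tool goes at most 50 mm and 8.59 degrees, less where a joint would pass 70% of its speed; a pose out of reach is approached as far as the arm can. A call with a gripper value outside its range is refused whole. The fingers move at their own pace and stop on an object; FORCE is the grip in N (left out, the last holds). Time passes only in rows, so rows that repeat a pose let the fingers close. It gives the time, the measured TCP pose, the force and the opening at its end, in the units of the state.
- read_state(): the state, without advancing time (a new reading comes with each control period).
- snapshot(name): name is "scene" or "top" or "wrist"; returns a dict with "color" (480x640x3 uint8, blue, green, red), "intrinsics" (3x3 intrinsics, pixels), "eye" and "attitude" of the camera in the world; the wrist camera has in their place "hand_eye" (4x4, takes a point from camera to tool coordinates, whose origin is the TCP and whose axes are the tool frame's). Camera axes: x right, y down, z forward; pixel columns grow to the right and rows downward; lengths in m; the calibration is good to about 2 mm. A picture is of the moment at which its call begins: read the wrist's pose just before it. There is no depth.
- sign_off(): hands the job in, once; it reports no verdict.
The state is a dict: "time_s": time; "joint_positions": joint angles; "dq": joint speeds; "joint_torque": joint torques, N m; "tool_pos": TCP position; "eef_rot": TCP orientation; "contact_force": force on the tool from outside, world axes, zero at the start; "wrist_torque": the same for the moment, N m; "gripper_width": opening from 0.0 (shut) to 1.0 (fully open).
Only numpy, scipy, OpenCV 4.12 (cv2) and the standard library are available. Lean on these libraries where they do the work, as an engineer would, in place of code of your own. Each camera call takes 0.05 s, during which the arm holds its last target.

### The job

Pick up the blue pin pot by its orange stem and clip its steel ring into the brass snap hook: press the ring gently against the red sprung gate until it swings in and snaps shut behind the ring. Leave the pot hanging quietly and upright from the closed hook, and leave the other things on the desk where they are. The hook is not clamped exactly where its stand suggests, so feel for the gate and never force it.

Things in the scene. Friction and masses are not known exactly. Their poses are not given: they have to be found in the camera images.
- stand: Fixed stand with the snap hook. Origin on the desk under the nominal entry point; +x = direction in which the gate is pressed in (away from the robot), +y along the gate from hinge to nose, z up. Frame behind the hook at x 98 to 135 mm, up to z 158; base plate x 90 to 160, 10 mm thick. Hook: level closed loop of 7 mm round brass bar, axis 140 mm above the desk, 66 mm along y, 43 mm along x
- entry (a point): Nominal entry point, on the stand, 140 mm above the desk, turned as the stand: middle of the mouth. The hook with its gate is clamped in a slot, so ALL stated hook places are off by one unknown amount: up to 18 mm either way in stand y and 10 mm in stand x. This is not measured; feel or see it. It does not change in a run. Under load the hook yields along x on a spring, 5 N per mm
- gate_nominal (a point): Nominal middle of the closed red gate (fixed to the stand, same hidden offset), 6 mm round bar on the loop's -x side, x = 0: hinge at y = -37 mm, free end at y = +5. The ring's bar must press near the free end: with its axis at y -2 to +3 it slips past the gate; nearer the hinge the gate meets its stop and blocks. Pressing takes 3 N at first, up to about 10 N; over 20 N is too much
- nose_nominal (a point): Nominal middle of the fixed nose (fixed to the stand, same hidden offset), 7 mm brass bar from y = +6 to +29 mm at x = 0, in line with the closed gate. A ring pressed here meets it hard, the gate unmoved
- back_nominal (a point): Nominal middle of the loop's back bar (fixed to the stand, same hidden offset), axis at x = +43 mm. The ring's leading bar (axis) can go in to x = +36, where it meets the back bar; the gate snaps shut behind it from x = +20 to +30 on
- gate (a joint): Angle of the red gate: 0 shut, grows as its free end is pressed inward (+x of the stand), stop at 0.65 rad; springs back to 0 by itself
- pot_grip (a point): Grip point at half height of the orange 14 x 14 mm square stem (38 mm tall) on top of the pin pot, 121 mm above the pot's underside. The pin pot is a loose blue round plastic container (44 mm diameter, 90 g) with white twist cap (47 mm, top at 45 mm); on the cap stands a steel ring and on the ring the stem (z 98 to 136 mm). Axes are the pot's: z up, ring in its x-z plane, stem faces square to x and y
- pot_ring (a point): Centre of the pin pot's upright steel ring, 71 mm above its underside, 50 mm below pot_grip; bar 6 mm thick, ring 44 mm inside, 56 mm outside, 25 mm from centre to bar axis; it lies in the pot's x-z plane (its hole looks along the pot's y)
- pot: The same pin pot; origin at the centre of its underside, axes as pot_grip, 136 mm tall in all
- pencil_cup: Bystander: turquoise ceramic pencil cup, 78 mm wide, 95 mm tall, pencils to 155 mm; origin under its centre
- punch: Bystander: aluminium hole punch, 115 x 55 x 62 mm, along its x; origin under its centre
- stapler: Bystander: white stapler, 140 x 36 x 66 mm, along its x; origin under its centre
- spool_a: Bystander: coral thread spool, 32 mm wide, 50 mm tall; origin under its centre
- spool_b: Bystander: lilac thread spool, 32 mm wide, 50 mm tall; origin under its centre
- button_jar: Bystander: clear jar with green cap, 64 mm wide, 65 mm tall; origin under its centre
Things that resemble listed ones, but are neither listed nor needed, are in the scene too. Leave any brown or purple look-alike of the pot alone. There is more than one size of the stand; the job needs the larger.

How it is judged:
On the way, in this order (a step that is already met when the one before it is completed fails the run):
1. the pot is lifted off the desk (height (world z) of pot above 0.03 m), for 0.2 s.
2. the ring presses the gate open (value of joint gate above 0.12 rad and contact force between pot and stand above 0.8 N), for 0.01 s.
3. the gate has snapped shut with the ring in the hook (value of joint gate below 0.08 rad and height (world z) of pot above 0.035 m and x of pot_ring in the frame of stand between -0.02 and 0.04 m and y of pot_ring in the frame of stand between -0.065 and 0.065 m), for 0.2 s.
At the end, for the whole second after the job is handed in: The pot hangs by its ring from the closed snap hook: gate within 0.08 rad of shut; ring centre from -20 to +40 mm in x and within 65 mm in y of the stand's origin; pot's underside 35 to 62 mm above the desk, tilted less than 0.35 rad, moving slower than 80 mm/s (all of step 3 and height (world z) of pot below 0.062 m and angle between pot's own z axis and vertical below 0.35 rad and linear speed of pot below 0.08 m/s); the robot touches nothing.
It fails at once if the pot is pressed against the hook or stand with more than 20 N (contact force between pot and stand above 20 N).
It fails at once if the arm or fingers press on the hook or stand with more than 20 N (contact force between any of the arm, the fingers and stand above 20 N).
It fails at once if another thing on the desk is moved more than 25 mm (distance of any of pencil_cup, punch, stapler, spool_a, spool_b, button_jar from where it was at the start of the episode above 0.025 m).
It also fails if it takes over 61 s, if anything falls off the work surface, if the arm or the gripper's body presses on something with over 40 N, if the wrist force passes 120 N, or if a joint passes its speed limit or range.

## Working session

There is one attempt and no reset: what is moved stays moved. The work goes in short steps, Python scripts to look and compute and a shell command to move; the robot and the scene stay as the last step left them, time stands still between calls to the robot, and variables do not carry over. Pictures are saved under pics/ and viewed, and the job is handed in when it is done.

```bash
ls; mkdir -p pics
python3 - <<'E'
from plant import read_state, snapshot, tips_ahead
import cv2
s=read_state(); print(s, tips_ahead)
for n in ("scene","top","wrist"):
    d=snapshot(n); cv2.imwrite(f"pics/{n}0.png",d["color"]); print(n,{k:v for k,v in d.items() if k!="color"})
E
```

```text
pics
{'time_s': 0.0, 'joint_positions': array([ 1.57209031e+00,  3.59383892e-01,  1.10733603e-02, -3.74181262e-04,
       -1.22407754e+00, -2.88080760e-01]), 'dq': array([ 0.00029236,  0.00072344, -0.00060516, -0.00147126,  0.00122981,
        0.00067851]), 'joint_torque': array([-2.11713712e-03, -5.83323240e+01,  2.93420112e+01,  6.93642050e+00,
       -5.74645950e-03, -7.80163134e-06]), 'tool_pos': array([0.19089227, 0.64724726, 0.40376736]), 'eef_rot': array([-0.4229448 ,  0.42381703, -0.56596962,  0.56672322]), 'contact_force': array([0.13840754, 0.07637064, 0.84059607]), 'wrist_torque': array([-0.02782385,  0.02207281, -0.00299932]), 'gripper_width': 1.0025833634542698} 0.1734
scene {'intrinsics': array([[528.93487206,   0.        , 325.7882297 ],
       [  0.        , 528.93487206, 237.92882783],
       [  0.        ,   0.        ,   1.        ]]), 'eye': array([ 1.53246939, -0.05047278,  0.9322445 ]), 'attitude': array([-0.29754803,  0.66462917,  0.62275129, -0.28620633])}
top {'intrinsics': array([[448.82951664,   0.        , 315.59860979],
       [  0.        , 448.82951664, 242.9720434 ],
       [  0.        ,   0.        ,   1.        ]]), 'eye': array([ 0.46527002, -0.0056237 ,  1.1752825 ]), 'attitude': array([ 0.04697396, -0.70347065,  0.70782941, -0.04358922])}
wrist {'intrinsics': array([[397.00851632,   0.        , 323.69256863],
       [  0.        , 397.00851632, 235.84861469],
       [  0.        ,   0.        ,   1.        ]]), 'hand_eye': array([[ 9.99999144e-01,  1.14521330e-03,  6.33131113e-04,
        -2.37471753e-04],
       [-2.42228886e-04, -3.13471030e-01,  9.49597733e-01,
         3.05166852e-02],
       [ 1.28596021e-03, -9.49597073e-01, -3.13470484e-01,
         8.06211925e-02],
       [ 0.00000000e+00,  0.00000000e+00,  0.00000000e+00,
         1.00000000e+00]])}
```

View pics/scene0.png

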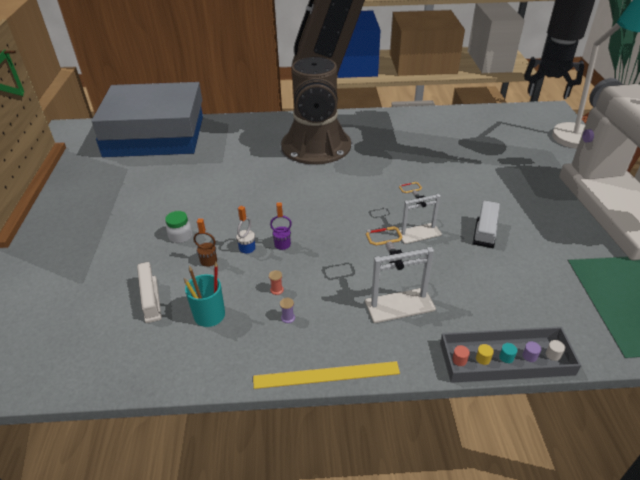

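View pics/top0.png

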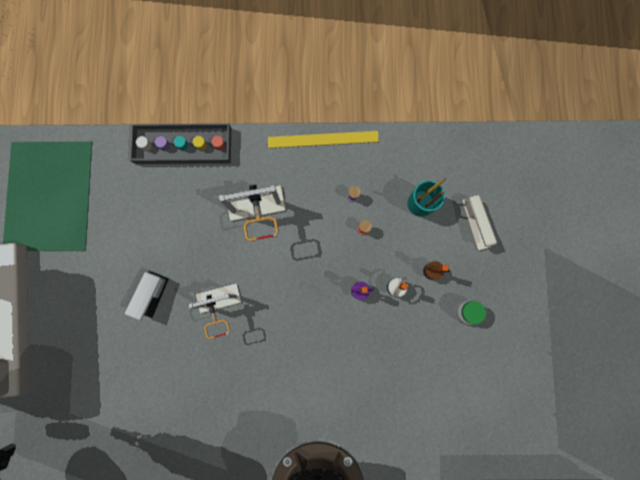

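View pics/wrist0.png

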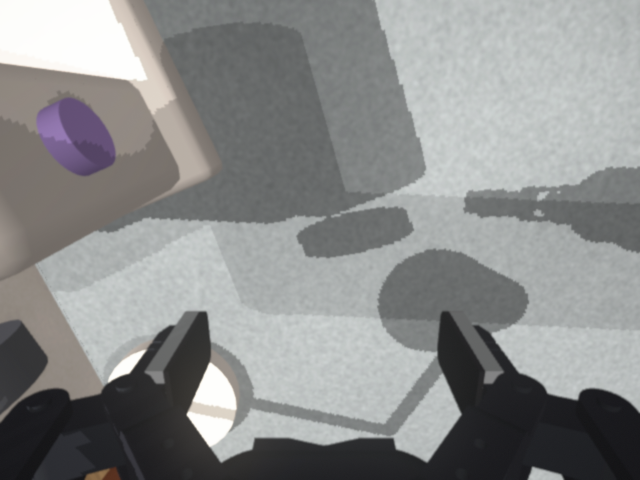

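Run:
```python
import cv2
t=cv2.imread("pics/top0.png"); s=cv2.imread("pics/scene0.png")
cv2.imwrite("pics/t_stand.png",cv2.resize(t[175:255,205:305],None,fx=7,fy=7,interpolation=cv2.INTER_CUBIC))
cv2.imwrite("pics/t_pot.png",cv2.resize(t[250:330,345:445],None,fx=7,fy=7,interpolation=cv2.INTER_CUBIC))
cv2.imwrite("pics/s_pot.png",cv2.resize(s[190:280,190:310],None,fx=6.5,fy=6.5,interpolation=cv2.INTER_CUBIC))
cv2.imwrite("pics/s_stand.png",cv2.resize(s[215:325,350:450],None,fx=5.4,fy=5.4,interpolation=cv2.INTER_CUBIC))
```

```text
(no output)
```

View pics/t_stand.png

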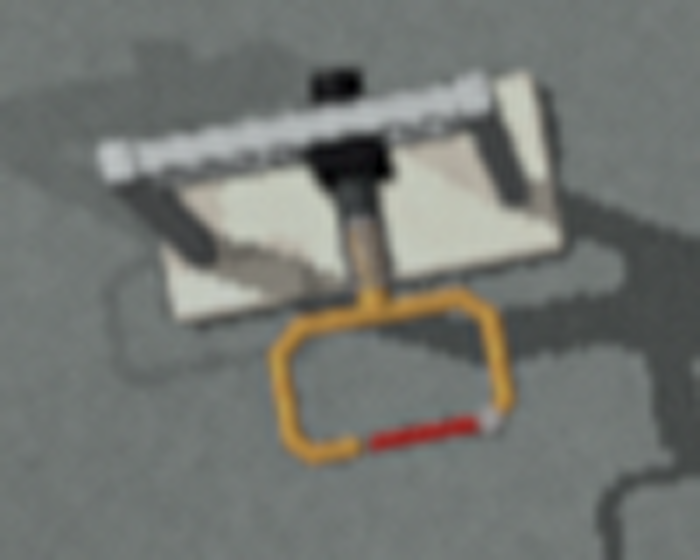

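View pics/t_pot.png

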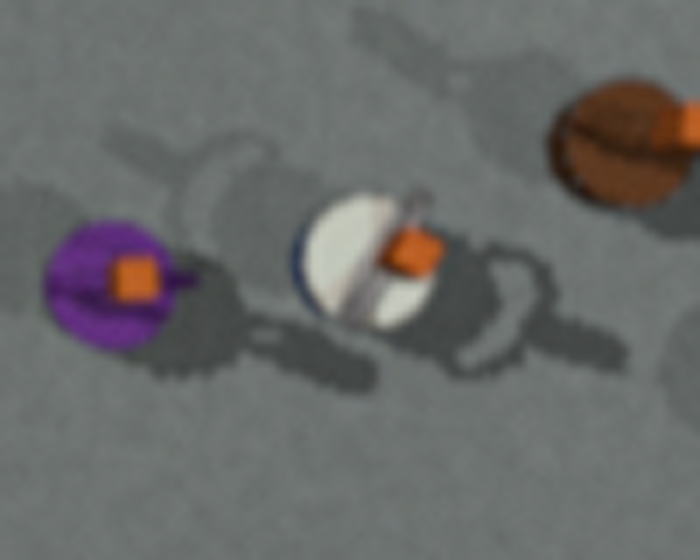

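View pics/s_pot.png

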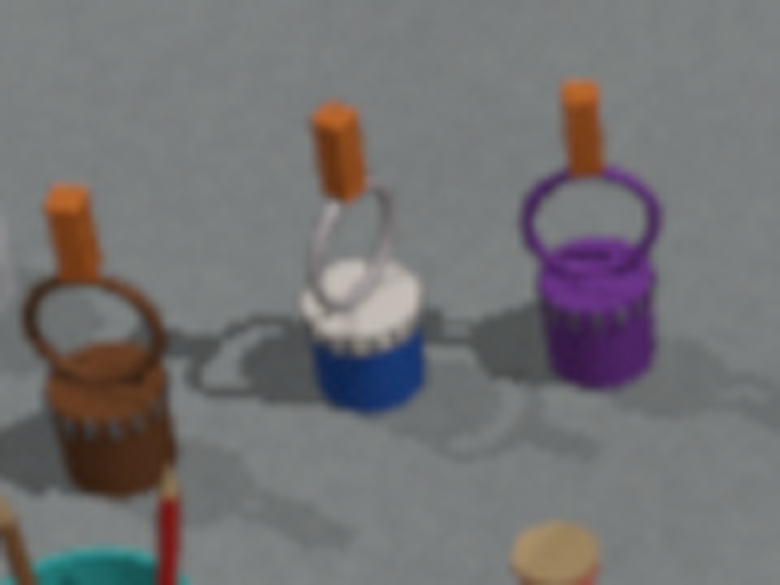

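View pics/s_stand.png

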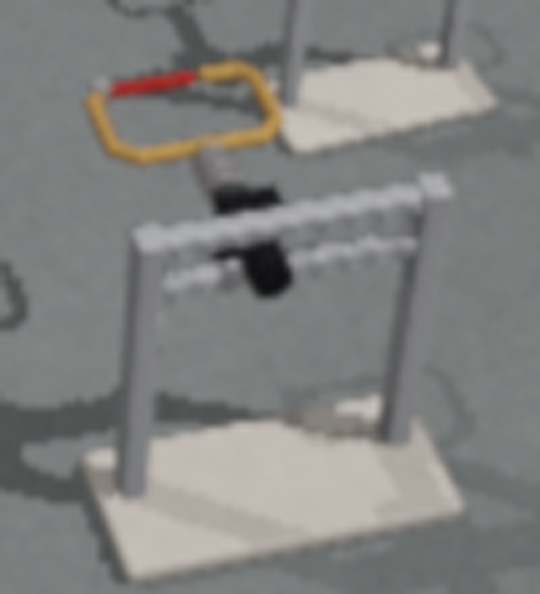

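```bash
cat > lib.py <<'E'
import numpy as np, cv2
from scipy.spatial.transform import Rotation as R
def rq(q): return R.from_quat([q[1],q[2],q[3],q[0]])
K={'scene':np.array([[528.93487206,0,325.7882297],[0,528.93487206,237.92882783],[0,0,1]]),
'top':np.array([[448.82951664,0,315.59860979],[0,448.82951664,242.9720434],[0,0,1]])}
E={'scene':(np.array([1.53246939,-0.05047278,0.9322445]),rq([-0.29754803,0.66462917,0.62275129,-0.28620633])),
'top':(np.array([0.46527002,-0.0056237,1.1752825]),rq([0.04697396,-0.70347065,0.70782941,-0.04358922]))}
def proj(c,P,K_=None,pose=None):
    K0=K[c] if K_ is None else K_; e,r=E[c] if pose is None else pose
    p=r.inv().apply(np.atleast_2d(P)-e); return (p[:,:2]/p[:,2:])@np.diag([K0[0,0],K0[1,1]])+K0[:2,2]
def atz(c,uv,z,K_=None,pose=None):
    K0=K[c] if K_ is None else K_; e,r=E[c] if pose is None else pose
    d=r.apply(np.append((np.array(uv)-K0[:2,2])/[K0[0,0],K0[1,1]],1)); return e+d*(z-e[2])/d[2]
def crop(u,v,u0,v0,f): return ((u+.5)/f-.5+u0,(v+.5)/f-.5+v0)
def wristpose(s,d):
    T=d['hand_eye']; r=rq(s['eef_rot'])
    return s['tool_pos']+r.apply(T[:3,3]), r*R.from_matrix(T[:3,:3])
E
python3 - <<'E'
from lib import *
P=lambda u,v:crop(u,v,205,175,7)
for n,(u,v) in dict(hinge=(490,422),gend=(368,444),nosestart=(355,447),noseleft=(300,457),leftbar=(283,385),rightbar=(503,372),backL=(310,320),backmid=(375,308),backR=(455,297)).items():
    print(n,atz('top',P(u,v),.14)[:2]*1000)
for n,(u,v) in dict(bTL=(160,258),bBL=(178,320),bBR=(560,247),bTR=(535,72)).items(): print(n,atz('top',P(u,v),.01)[:2]*1000)
S=lambda u,v:crop(u,v,350,215,5.4)
for n,(u,v) in dict(hinge=(102,87),gend=(196,77),backmid=(210,148),left=(270,105),right=(98,120)).items(): print('s',n,atz('scene',S(u,v),.14)[:2]*1000)
for n,(u,v) in dict(nearL=(130,578),nearR=(465,508),farL=(85,460),farR=(415,420)).items(): print('s',n,atz('scene',S(u,v),.01)[:2]*1000)
P=lambda u,v:crop(u,v,345,250,7)
for n,(u,v) in dict(c=(415,253),a=(402,230),b=(445,245),d=(428,278),e=(386,262)).items(): print('stem',n,atz('top',P(u,v),.136)[:2]*1000)
for n,(u,v) in dict(far=(418,196),near=(350,322)).items(): print('ring',n,atz('top',P(u,v),.071)[:2]*1000)
print('cap',atz('top',P(367,261),.045)[:2]*1000)
S=lambda u,v:crop(u,v,190,190,6.5)
print('s stem',atz('scene',S(336,108),.136)[:2]*1000,'base',atz('scene',S(371,392),0)[:2]*1000)
E
```

```text
hinge [618.407926   94.5249952]
gend [611.27330552 135.12053266]
nosestart [610.29322498 139.44043066]
noseleft [607.05317284 157.71948586]
leftbar [631.34738704 163.72802159]
rightbar [635.25063701  90.28132201]
backL [653.30883553 154.99840988]
backmid [657.23921116 133.27228883]
backR [660.79808191 106.5000156 ]
bTL [701.07841948 232.19082134]
bBL [677.25822434 224.94311882]
bBR [704.26518868  81.03988801]
bTR [772.11056714  90.75778851]
s hinge [611.55218369  96.18568597]
s gend [607.88850545 137.11422622]
s backmid [653.69636663 136.25692347]
s left [628.34890273 165.64942683]
s right [632.72693729  91.91338397]
s nearL [772.97913588  93.85833794]
s nearR [744.84185109 240.27189197]
s farL [706.59150383  82.89988859]
s farR [693.31962852 229.45902465]
stem c [ 498.59990226 -203.80440865]
stem a [ 506.17217125 -199.75928518]
stem b [ 501.16363012 -213.75290342]
stem d [ 490.38773365 -207.82123611]
stem e [ 495.70801885 -194.18036749]
ring far [ 520.57697791 -217.86580159]
ring near [ 476.85250701 -192.80813291]
cap [ 498.77024218 -203.90780449]
s stem [ 492.11301985 -203.3810682 ] base [ 502.65495595 -204.3446101 ]
```

Run:
```python
from lib import *
from plant import read_state
s=read_state(); r=rq(s['eef_rot']).as_matrix(); print(r.round(3)); print(np.degrees(np.arctan2(r[1,0],r[0,0])))
print(np.degrees(np.arctan2(-.204,.4985)),np.degrees(np.arctan2(.136,.61)))
```

```text
[[-0.283 -0.     0.959]
 [-0.959 -0.001 -0.283]
 [ 0.001 -1.     0.   ]]
-106.43604208176686
-22.255736433036496 12.568582627797205
```

```bash
cat > togo.py <<'E'
import sys
from lib import *
from plant import read_state
# usage: togo x y z yaw_deg : grasp target as TCP position
x,y,z,yaw=map(float,sys.argv[1:5])
s=read_state(); r=rq(s['eef_rot']); m=r.as_matrix()
c,n=np.cos(np.radians(yaw)),np.sin(np.radians(yaw))
Rt=R.from_matrix(np.array([[c,0,-n],[n,0,c],[0,-1,0]]))
print('t',round(s['time_s'],2),'pos',(s['tool_pos']*1000).round(1),'yaw',np.degrees(np.arctan2(m[1,0],m[0,0])).round(2),'F',s['contact_force'].round(2),'w',round(s['gripper_width'],3),'q',np.round(s['joint_positions'],2))
print('shift mm',(r.inv().apply(np.array([x,y,z])-s['tool_pos'])*1000).round(1),'rotvec',(r.inv()*Rt).as_rotvec().round(4))
E
python3 togo.py .45 .25 .40 -160; python3 togo.py .4985 -.204 .40 152
```

```text
t 0.15 pos [190.9 647.3 404. ] yaw -106.44 F [ 0.13 -0.05 -0.15] w 1.002 q [ 1.57  0.36  0.01 -0.   -1.22 -0.29]
shift mm [307.7   4.4 360.9] rotvec [-7.000e-04  9.349e-01  1.100e-03]
t 0.15 pos [190.9 647.3 404. ] yaw -106.44 F [ 0.13 -0.05 -0.15] w 1.002 q [ 1.57  0.36  0.01 -0.   -1.22 -0.29]
shift mm [729.5   5.  535.9] rotvec [-1.2000e-03  1.7726e+00  8.0000e-04]
```

```bash
python3 -m creep '[[32,0,38,0,0.1,0,-0.1],[64,0,76,0,0.2,0,-0.1],[96,0,114,0,0.3,0,-0.1],[128,0,152,0,0.4,0,-0.1],[160,0,190,0,0.5,0,-0.1]]' 60
python3 togo.py .45 .25 .40 -160; python3 togo.py .4985 -.204 .40 152
```

```text
time_s: 0.65
tool_pos: [0.3285, 0.4383, 0.4046]
eef_rot: [-0.269, 0.269, -0.654, 0.654]
contact_force: [1.9, 1.8, 0.2]
gripper_width: 0.447
t 0.65 pos [328.5 438.3 404.6] yaw -135.29 F [1.85 1.83 0.17] w 0.447 q [ 1.29  0.15 -0.27 -0.   -1.15 -0.5 ]
shift mm [ 46.2   4.6 219.3] rotvec [-1.000e-04  4.313e-01  1.000e-04]
t 0.65 pos [328.5 438.3 404.6] yaw -135.29 F [1.85 1.83 0.17] w 0.447 q [ 1.29  0.15 -0.27 -0.   -1.15 -0.5 ]
shift mm [331.1   4.7 576. ] rotvec [-2.000e-04  1.269e+00  1.000e-04]
```

```bash
python3 -m creep '[[25,0,43,0,0.1,0,-0.1],[50,0,86,0,0.2,0,-0.1],[75,0,129,0,0.3,0,-0.1],[100,0,172,0,0.4,0,-0.1],[125,0,215,0,0.5,0,-0.1]]'
python3 togo.py .4985 -.204 .40 152
```

```text
time_s: 1.15
tool_pos: [0.3911, 0.1976, 0.4048]
eef_rot: [0.099, -0.099, 0.7, -0.7]
contact_force: [1.1, -0.9, 1.2]
gripper_width: 0.448
t 1.15 pos [391.1 197.6 404.8] yaw -163.93 F [ 1.12 -0.93  1.22] w 0.448 q [ 0.92 -0.04 -0.48 -0.   -1.14 -0.64]
shift mm [  8.    4.7 415.7] rotvec [ 4.000e-04  7.692e-01 -2.000e-04]
```

```bash
python3 togo.py .4985 -.204 .38 152
```

```text
t 1.15 pos [391.1 197.6 404.8] yaw -163.93 F [ 1.12 -0.93  1.22] w 0.448 q [ 0.92 -0.04 -0.48 -0.   -1.14 -0.64]
shift mm [  8.   24.7 415.7] rotvec [ 4.000e-04  7.692e-01 -2.000e-04]
```

```bash
python3 -m creep '[[-5,2,49,0,0.09,0,-0.1],[-8,4,98,0,0.18,0,-0.1],[-10,6,147,0,0.28,0,-0.1],[-10,10,196,0,0.37,0,-0.1],[-8,12,245,0,0.46,0,-0.1]]'
python3 togo.py .4985 -.204 .38 152
```

```text
time_s: 1.65
tool_pos: [0.4676, -0.0353, 0.3926]
eef_rot: [-0.063, 0.063, 0.704, -0.704]
contact_force: [1.7, 1.8, 0.7]
gripper_width: 0.448
t 1.65 pos [467.6 -35.3 392.6] yaw 169.71 F [1.69 1.83 0.67] w 0.448 q [ 0.35  0.02 -0.44 -0.   -1.11 -0.53]
shift mm [-60.5  12.6 160.5] rotvec [ 3.000e-04  3.091e-01 -2.000e-04]
```

```bash
python3 -m creep '[[-15,3,40,0,0.08,0,-0.1],[-30,6,80,0,0.16,0,-0.1],[-45,9,120,0,0.24,0,-0.1],[-60,12,160,0,0.31,0,-0.1],[-60,12,160,0,0.31,0,-0.1]]'
python3 - <<'E'
from lib import *
from plant import *
import pickle
s=read_state(); d=snapshot('wrist'); pickle.dump((s,d),open('w1.pkl','wb')); cv2.imwrite('pics/w1.png',d['color'])
E
python3 togo.py .4985 -.204 .38 152
```

```text
time_s: 2.15
tool_pos: [0.4988, -0.2051, 0.3795]
eef_rot: [0.173, -0.172, -0.685, 0.686]
contact_force: [-0.4, 0.5, -0.6]
gripper_width: 0.451
t 2.2 pos [ 498.5 -203.5  379.7] yaw 151.9 F [-0.31 -0.1   0.25] w 0.448 q [-0.02  0.15 -0.33 -0.   -1.09 -0.47]
shift mm [-0.3 -0.3  0.4] rotvec [-0.0008 -0.0017  0.0017]
```

View pics/w1.png

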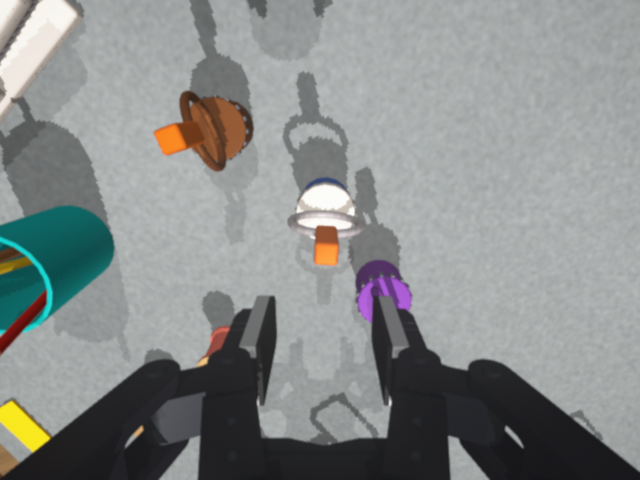

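Run:
```python
from lib import *
import pickle
s,d=pickle.load(open('w1.pkl','rb')); im=d['color']
cv2.imwrite('pics/w1c.png',cv2.resize(im[170:290,270:380],None,fx=5,fy=5,interpolation=cv2.INTER_CUBIC))
r=rq(s['eef_rot'])
for n,(u,v) in dict(purple=(135,278),brown=(695,128)).items():
    p=atz('top',crop(u,v,345,250,7),.136); print(n,p, r.inv().apply(p-s['tool_pos'])*1000)
```

```text
purple [ 0.49096317 -0.11153231  0.136     ] [ 50.77246938 243.47234724 -79.0975409 ]
brown [ 0.53920741 -0.29757367  0.136     ] [-79.7226798  243.45565472  62.0049314 ]
```

View pics/w1c.png

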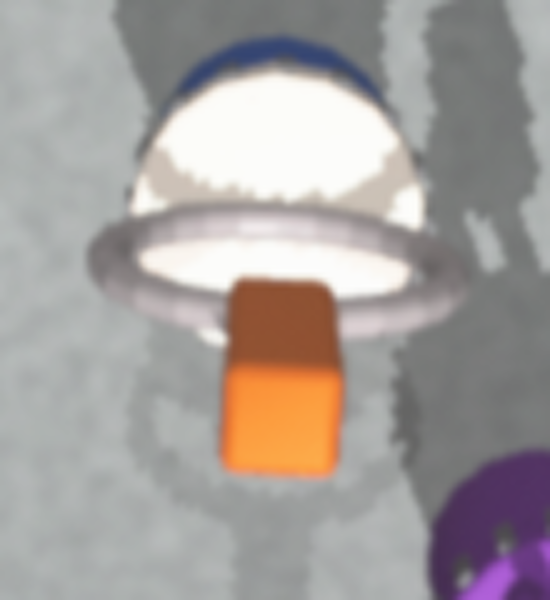

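Run:
```python
from lib import *
import pickle
s,d=pickle.load(open('w1.pkl','rb')); wp=wristpose(s,d)
f=lambda u,v,z:atz(None,crop(u,v,270,170,5),z,d['intrinsics'],wp)*1000
c=[f(u,v,.136) for u,v in [(222,471),(337,477),(343,369),(227,362)]]
print(np.array(c).round(1),np.mean(c,0))
for a,b in [(0,1),(3,2)]: print(np.degrees(np.arctan2(*(c[a]-c[b])[1::-1])))
a,b=f(92,250,.071),f(470,280,.071); print(a,b,(a+b)/2,np.degrees(np.arctan2(*(a-b)[1::-1])),np.linalg.norm(a-b))
```

```text
[[ 506.5 -201.7  136. ]
 [ 495.2 -194.7  136. ]
 [ 488.4 -206.2  136. ]
 [ 499.7 -213.1  136. ]] [ 497.4594712  -203.92899018  136.        ]
-31.42152836693182
-31.849177198017294
[ 520.5098903  -218.42483341   71.        ] [ 474.06855955 -188.36852538   71.        ] [ 497.28922492 -203.3966794    71.        ] -32.91049096552534 55.31888334299591
```

```bash
python3 togo.py .4976 -.2038 .278 148; python3 -m creep '[[0,20,-1,0,0.07,0,-0.1],[0,45,-1,0,0.07,0,-0.1],[0,70,-1,0,0.07,0,-0.1],[0,90,-1,0,0.07,0,-0.1],[0,101,-1,0,0.07,0,-0.1]]' 70;  python3 togo.py .4976 -.2038 .278 148
```

```text
t 2.2 pos [ 498.5 -203.5  379.7] yaw 151.9 F [-0.31 -0.1   0.25] w 0.448 q [-0.02  0.15 -0.33 -0.   -1.09 -0.47]
shift mm [  0.5 101.7   0.5] rotvec [-0.0009  0.0681  0.0017]
time_s: 2.7
tool_pos: [0.4985, -0.1995, 0.2782]
eef_rot: [0.194, -0.193, -0.68, 0.68]
contact_force: [-0.3, -0.3, 0.1]
gripper_width: 0.451
t 2.7 pos [ 498.5 -199.5  278.2] yaw 148.21 F [-0.33 -0.3   0.06] w 0.451 q [-0.02  0.25 -0.46 -0.   -0.86 -0.54]
shift mm [-1.5  0.2  4.1] rotvec [-0.0007  0.0037  0.0019]
```

```bash
python3 -m creep '[[0,0,1.5,0,0,0,-0.1],[0,0,1.5,0,0,0,-0.1]]';  python3 togo.py .4976 -.2038 .278 148
```

```text
time_s: 2.9
tool_pos: [0.4986, -0.2015, 0.2804]
eef_rot: [0.194, -0.194, -0.68, 0.68]
contact_force: [-0.1, -0.1, 0.4]
gripper_width: 0.45
t 2.9 pos [ 498.6 -201.5  280.4] yaw 148.2 F [-0.11 -0.06  0.44] w 0.45 q [-0.02  0.25 -0.46  0.   -0.86 -0.54]
shift mm [-0.4  2.4  2.5] rotvec [ 0.      0.0034 -0.0006]
```

```bash
python3 -m creep '[[0,1,2,0,0,0,-0.1],[0,1,2,0,0,0,-0.1]]';  python3 togo.py .4976 -.2038 .278 148
python3 - <<'E'
from plant import *
import cv2
d=snapshot('wrist'); cv2.imwrite('pics/w2.png',d['color'])
E
```

```text
time_s: 3.1
tool_pos: [0.4974, -0.2035, 0.2796]
eef_rot: [-0.194, 0.195, 0.68, -0.68]
contact_force: [-0.3, -0.5, -0.3]
gripper_width: 0.452
t 3.1 pos [ 497.4 -203.5  279.6] yaw 148.14 F [-0.26 -0.49 -0.34] w 0.452 q [-0.02  0.25 -0.46  0.   -0.86 -0.53]
shift mm [-0.3  1.6  0.1] rotvec [ 0.0008  0.0025 -0.0014]
```

View pics/w2.png

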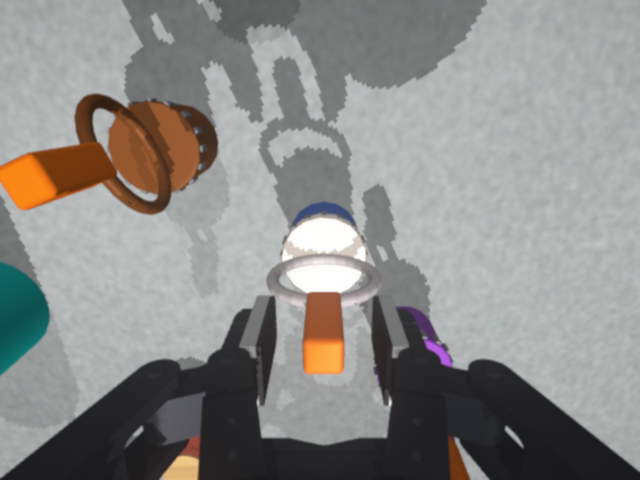

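The stem (323, 335) sits centred between the pads at columns 265 and 383, and the ring lies parallel to the jaw axis. I'll close on it.

```bash
python3 -m creep '[[0,0,0,0,0,0,-0.5],[0,0,0,0,0,0,-1],[0,0,0,0,0,0,-1],[0,0,0,0,0,0,-1],[0,0,0,0,0,0,-1]]' 70
python3 -m creep '[[0,-5,0,0,0,0,-1],[0,-15,0,0,0,0,-1],[0,-30,0,0,0,0,-1],[0,-50,0,0,0,0,-1],[0,-70,0,0,0,0,-1]]'
python3 -m creep '[[0,-20,0,0,0,0,-1],[0,-30,0,0,0,0,-1],[0,-30,0,0,0,0,-1],[0,-30,0,0,0,0,-1]]'
python3 togo.py .5 -.1 .375 190;python3 - <<'E'
from plant import *
from lib import *
import pickle
s=read_state();d=snapshot('wrist'); cv2.imwrite('pics/w3.png',d['color']);pickle.dump((s,d),open('w3.pkl','wb'))
d=snapshot('scene'); cv2.imwrite('pics/s3.png',cv2.resize(d['color'][100:300,190:460],None,fx=2.9,fy=2.9))
E
```

```text
time_s: 3.65
tool_pos: [0.4976, -0.2034, 0.2792]
eef_rot: [0.194, -0.194, -0.68, 0.68]
contact_force: [0.9, -0.7, 5.3]
gripper_width: 0.152
time_s: 4.15
tool_pos: [0.4969, -0.2033, 0.3497]
eef_rot: [0.194, -0.194, -0.68, 0.68]
contact_force: [0.2, 0.4, -0.4]
gripper_width: 0.15
time_s: 4.55
tool_pos: [0.4969, -0.2033, 0.3781]
eef_rot: [-0.194, 0.194, 0.68, -0.68]
contact_force: [0.3, -0.1, -1.7]
gripper_width: 0.152
t 4.55 pos [ 496.9 -203.3  378.1] yaw 148.13 F [ 0.33 -0.09 -1.74] w 0.152 q [-0.02  0.15 -0.33 -0.   -1.09 -0.53]
shift mm [ 51.9   3.2 -89.3] rotvec [ 4.000e-04 -7.308e-01  7.000e-04]
```

View pics/w3.png

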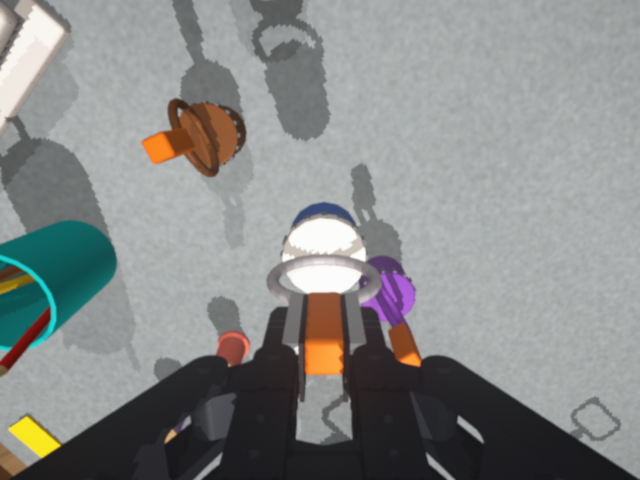

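View pics/s3.png

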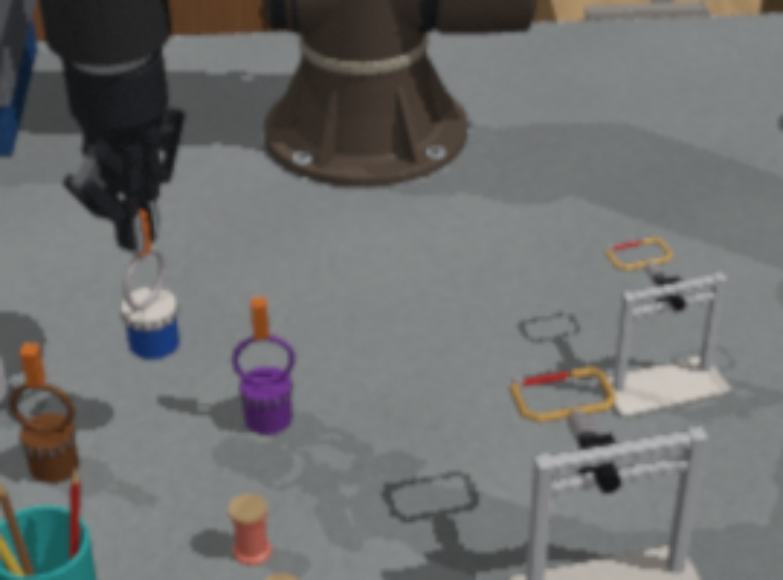

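```bash
python3 -m creep '[[0,-20,0,0,0,0,-1],[0,-45,0,0,0,0,-1],[0,-60,-10,0,-0.05,0,-1],[0,-65,-35,0,-0.12,0,-1],[0,-65,-70,0,-0.2,0,-1]]'; python3 togo.py .545 .119 .435 190.4
```

```text
time_s: 5.15
tool_pos: [0.5342, -0.1441, 0.4441]
eef_rot: [-0.125, 0.125, 0.696, -0.696]
contact_force: [1.5, 0.1, -1.5]
gripper_width: 0.15
t 5.15 pos [ 534.2 -144.1  444.1] yaw 159.66 F [ 1.51  0.09 -1.53] w 0.15 q [ 0.09  0.13 -0.2   0.   -1.24 -0.45]
shift mm [  81.3    9.  -250.4] rotvec [-0.000e+00 -5.365e-01 -5.000e-04]
```

```bash
python3 -m creep '[[14,0,-40,0,-0.08,0,-1],[28,2,-85,0,-0.18,0,-1],[42,4,-130,0,-0.28,0,-1],[55,6,-172,0,-0.38,0,-1],[68,8,-212,0,-0.46,0,-1]]'; python3 togo.py .545 .119 .435 190.4
```

```text
time_s: 5.65
tool_pos: [0.544, 0.0805, 0.4346]
eef_rot: [-0.038, 0.039, -0.706, 0.706]
contact_force: [1.0, -0.1, -0.2]
gripper_width: 0.15
t 5.65 pos [544.   80.5 434.6] yaw -173.8 F [ 0.97 -0.14 -0.17] w 0.15 q [ 0.5   0.13 -0.22 -0.   -1.22 -0.39]
shift mm [ -5.1  -0.4 -38.2] rotvec [-0.0003 -0.0732  0.0016]
```

```bash
python3 -m creep '[[-3,0,-18,0,-0.04,0,-1],[-5,0,-33,0,-0.07,0,-1],[-5,20,-38,0,-0.07,0,-1],[-5,40,-38,0,-0.07,0,-1],[-5,50,-38,0,-0.07,0,-1]]'; python3 -m creep '[[0,0,0,0,0,0,-1],[0,0,0,0,0,0,-1]]'; python3 togo.py .545 .119 .38 190.4;python3 - <<'E'
from plant import *
from lib import *
import pickle
s=read_state();d=snapshot('wrist'); cv2.imwrite('pics/w4.png',d['color']);pickle.dump((s,d),open('w4.pkl','wb'))
d=snapshot('scene'); cv2.imwrite('pics/s4.png',cv2.resize(d['color'][130:330,300:480],None,fx=3,fy=3));cv2.imwrite('pics/s4f.png',d['color'])
d=snapshot('top'); cv2.imwrite('pics/t4f.png',d['color']); cv2.imwrite('pics/t4.png',cv2.resize(d['color'][180:300,200:320],None,fx=5,fy=5))
E
```

```text
time_s: 6.15
tool_pos: [0.5449, 0.1163, 0.3836]
eef_rot: [-0.06, 0.062, -0.704, 0.705]
contact_force: [-0.8, -1.0, -0.2]
gripper_width: 0.148
time_s: 6.35
tool_pos: [0.5457, 0.1164, 0.3862]
eef_rot: [-0.061, 0.061, -0.704, 0.705]
contact_force: [0.6, 0.6, -0.2]
gripper_width: 0.149
t 6.35 pos [545.7 116.4 386.2] yaw -170.07 F [ 0.63  0.63 -0.21] w 0.149 q [ 0.56  0.18 -0.28  0.   -1.11 -0.39]
shift mm [ 0.3  6.2 -2.7] rotvec [-0.0004 -0.0082 -0.0002]
```

View pics/w4.png

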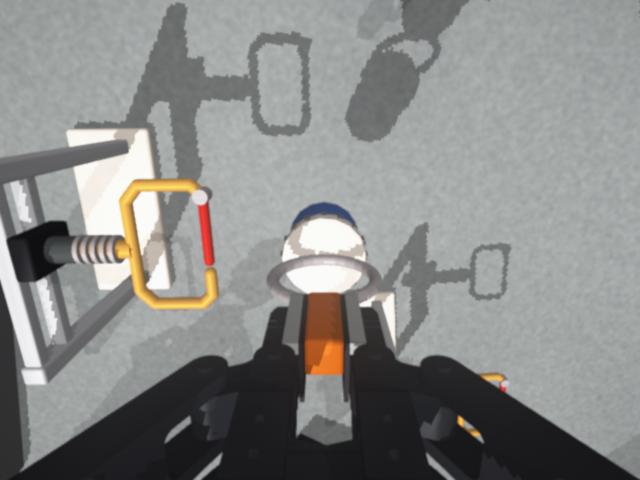

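View pics/s4.png

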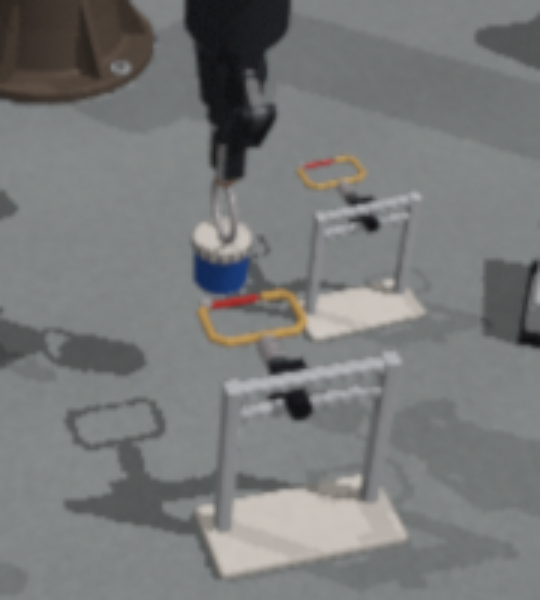

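View pics/t4.png

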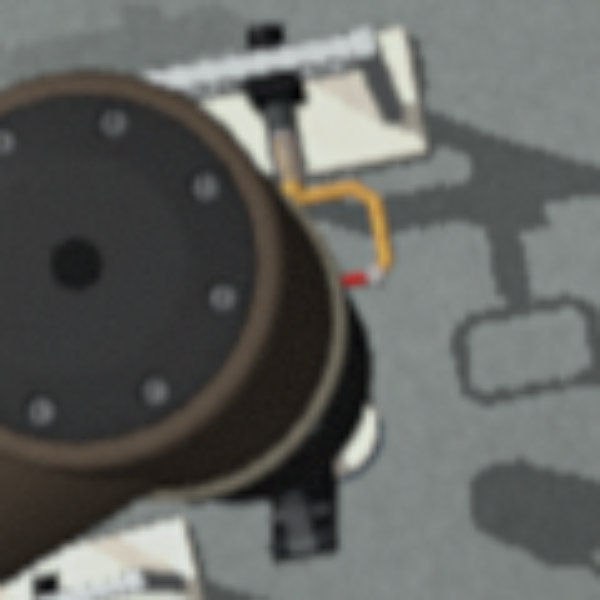

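Run:
```python
import cv2
im=cv2.imread('pics/w4.png')
cv2.imwrite('pics/w4a.png',cv2.resize(im[170:320,110:230],None,fx=4,fy=4,interpolation=cv2.INTER_CUBIC))
cv2.imwrite('pics/w4b.png',cv2.resize(im[195:315,255:395],None,fx=5,fy=5,interpolation=cv2.INTER_CUBIC))
```

```text
(no output)
```

View pics/w4a.png

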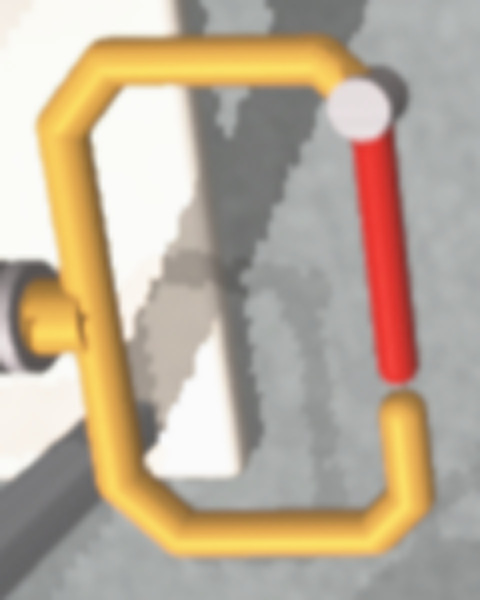

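View pics/w4b.png

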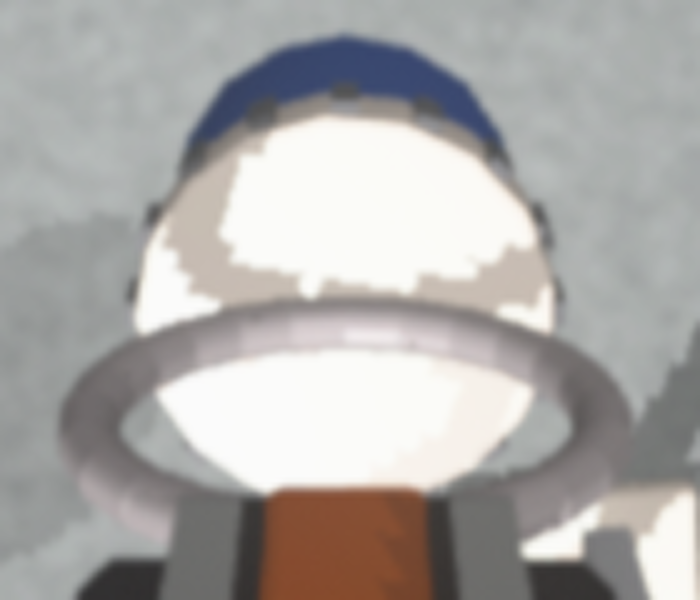

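Run:
```python
from lib import *
import pickle
s,d=pickle.load(open('w4.pkl','rb')); wp=wristpose(s,d); r=rq(s['eef_rot'])
tl=lambda p:(r.inv().apply(p-s['tool_pos'])*1000).round(1)
f=lambda u,v,z,o,k:atz(None,crop(u,v,*o,k),z,d['intrinsics'],wp)
P={}
for n,(u,v) in dict(hinge=(363,110),gend=(398,383),nstart=(403,391),noseb=(409,490),back=(92,330),backT=(64,140),backB=(120,470)).items():
    P[n]=f(u,v,.14,(110,170),4); print(n,(P[n]*1000).round(1),tl(P[n]))
a=np.degrees(np.arctan2(*(P['noseb']-P['hinge'])[1::-1])); print('stand y ang',a)
zr=s['tool_pos'][2]-.208
for n,(u,v) in dict(L=(92,418),R=(602,423)).items():
    p=f(u,v,zr,(255,195),5); print(n,(p*1000).round(1),tl(p))
# parallax check: camera center above?
print(wp[0])
```

```text
hinge [618.7  96.9 140. ] [-68.5 246.2  31.7]
gend [610.5 136.8 140. ] [-67.3 246.2  -9.1]
nstart [609.6 138.  140. ] [-66.6 246.2 -10.4]
noseb [607.4 153.9 140. ] [-67.1 246.2 -26.4]
back [654.8 136.2 140. ] [-110.9  246.2   -0.9]
backT [659.4 108.4 140. ] [-110.5  246.2   27.4]
backB [650.2 158.1 140. ] [-110.   246.2  -23.2]
stand y ang 101.24148334386591
L [570.3 120.6 178.2] [-24.9 208.   -0. ]
R [521.2 112.5 178.2] [ 24.9 208.   -0.5]
[0.55993865 0.03737251 0.35569964]
```

```bash
python3 -m creep '[[0,10,-2,0,-0.01,0,-1],[-5,20,-4.7,0,-0.01,0,-1],[-12,32,-4.7,0,-0.01,0,-1],[-20,38,-4.7,0,-0.01,0,-1],[-26,38,-4.7,0,-0.01,0,-1]]'; python3 -m creep '[[0,0,0,0,0,0,-1],[0,0,0,0,0,0,-1]]'; python3 togo.py .545 .119 .348 190.4;python3 - <<'E'
from plant import *
from lib import *
import pickle
s=read_state();d=snapshot('wrist'); cv2.imwrite('pics/w5.png',d['color']);pickle.dump((s,d),open('w5.pkl','wb'))
cv2.imwrite('pics/w5c.png',cv2.resize(d['color'][170:350,150:390],None,fx=3.3,fy=3.3,interpolation=cv2.INTER_CUBIC))
E
```

```text
time_s: 7.0
tool_pos: [0.5708, 0.126, 0.3459]
eef_rot: [-0.064, 0.066, -0.704, 0.705]
contact_force: [-0.1, -0.1, -0.9]
gripper_width: 0.151
time_s: 7.2
tool_pos: [0.5705, 0.126, 0.3477]
eef_rot: [-0.065, 0.065, -0.704, 0.704]
contact_force: [0.0, -0.6, -0.1]
gripper_width: 0.144
t 7.2 pos [570.5 126.  347.7] yaw -169.47 F [ 0.04 -0.56 -0.14] w 0.144 q [ 0.55  0.25 -0.27  0.   -1.04 -0.37]
shift mm [26.3 -0.3  2.2] rotvec [-0.0001  0.0023  0.0001]
```

View pics/w5c.png

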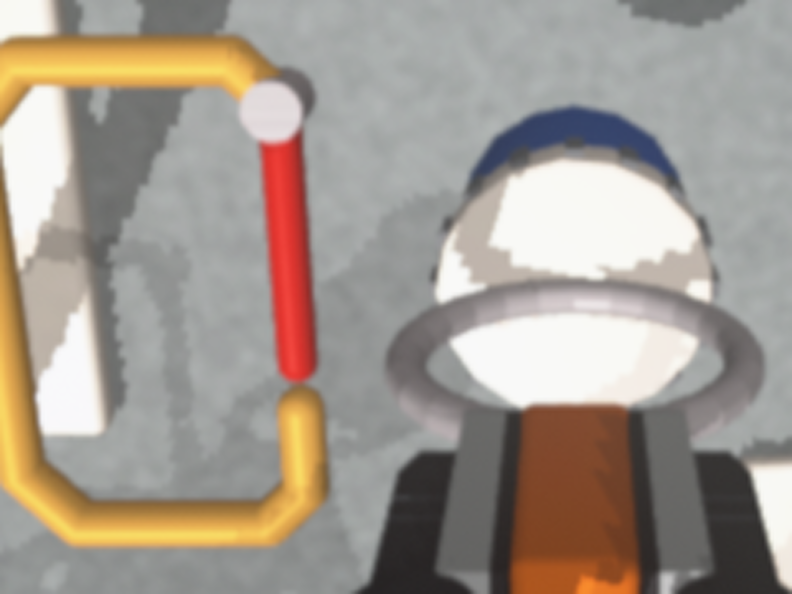

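Run:
```python
from lib import *
import pickle
s,d=pickle.load(open('w5.pkl','rb')); wp=wristpose(s,d); r=rq(s['eef_rot'])
tl=lambda p:(r.inv().apply(p-s['tool_pos'])*1000).round(1)
for n,(u,v) in dict(hinge=(275,112),gend=(297,381),nstart=(300,388),bar=(407,360),barR=(743,365)).items():
    p=atz(None,crop(u,v,150,170,3.3),.14,d['intrinsics'],wp); print(n,(p*1000).round(1),tl(p))
```

```text
hinge [618.3  96.8 140. ] [-41.7 207.7  37.4]
gend [610.4 137.  140. ] [-41.3 207.7  -3.6]
nstart [609.9 138.1 140. ] [-40.9 207.7  -4.7]
bar [594.9 130.6 140. ] [-2.480e+01  2.077e+02 -2.000e-01]
barR [545.9 122.3 140. ] [ 24.8 207.7  -0.9]
```

```bash
python3 -m creep '[[-2,0,1,0,0,0,-1],[-4,0,1,0,0,0,-1],[-6,0,1,0,0,0,-1],[-8,0,1,0,0,0,-1],[-8,0,1,0,0,0,-1]]' 90;python3 togo.py .545 .119 .348 190.4; python3 -m creep '[[-1,0,0,0,0,0,-1],[-2,0,0,0,0,0,-1],[-3,0,0,0,0,0,-1],[-3,0,0,0,0,0,-1]]';python3 togo.py .545 .119 .348 190.4
```

```text
time_s: 7.75
tool_pos: [0.5784, 0.1265, 0.3477]
eef_rot: [0.065, -0.065, 0.704, -0.704]
contact_force: [0.6, 0.8, -0.3]
gripper_width: 0.144
t 7.75 pos [578.4 126.5 347.7] yaw -169.46 F [ 0.58  0.79 -0.33] w 0.144 q [ 0.55  0.27 -0.26  0.   -1.05 -0.36]
shift mm [34.3 -0.3  1.2] rotvec [ 0.      0.0025 -0.0001]
time_s: 8.15
tool_pos: [0.581, 0.1269, 0.3475]
eef_rot: [-0.065, 0.065, -0.704, 0.704]
contact_force: [-1.5, 1.0, -1.1]
gripper_width: 0.144
t 8.15 pos [581.  126.9 347.5] yaw -169.46 F [-1.53  0.99 -1.09] w 0.144 q [ 0.54  0.27 -0.25 -0.   -1.05 -0.36]
shift mm [36.9 -0.5  1.2] rotvec [-0.0001  0.0024  0.0008]
```

```bash
python3 -m creep '[[-0.7,0,0,0,0,0,-1],[-1.5,0,0,0,0,0,-1],[-1.5,0,0,0,0,0,-1]]';  python3 -m creep '[[-0.7,0,0,0,0,0,-1],[-1.5,0,0,0,0,0,-1],[-1.5,0,0,0,0,0,-1]]'
python3 - <<'E'
from plant import *
from lib import *
import pickle
s=read_state();print(s['contact_force']);d=snapshot('wrist'); cv2.imwrite('pics/w6.png',d['color']);pickle.dump((s,d),open('w6.pkl','wb'))
cv2.imwrite('pics/w6c.png',cv2.resize(d['color'][170:350,150:390],None,fx=3.3,fy=3.3,interpolation=cv2.INTER_CUBIC))
E
```

```text
time_s: 8.45
tool_pos: [0.5824, 0.1272, 0.3475]
eef_rot: [-0.065, 0.065, -0.704, 0.704]
contact_force: [-3.5, -0.1, 0.2]
gripper_width: 0.146
time_s: 8.75
tool_pos: [0.5841, 0.1275, 0.3476]
eef_rot: [-0.065, 0.065, -0.704, 0.704]
contact_force: [-3.4, -0.1, 0.1]
gripper_width: 0.148
[-3.44718243 -0.08059641  0.13841811]
```

View pics/w6c.png

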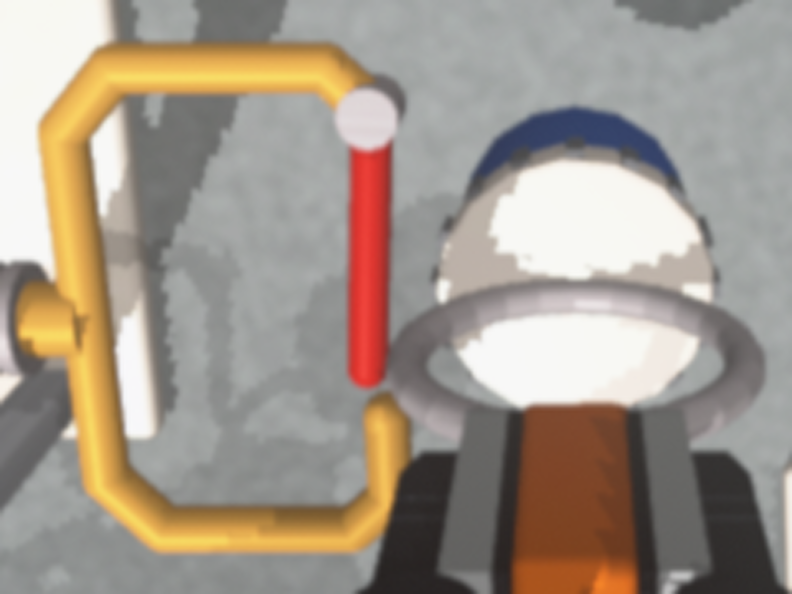

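```bash
for i in 1 2; do :; done; python3 -m creep '[[-1,0,0,0,0,0,-1],[-2,0,0,0,0,0,-1],[-3,0,0,0,0,0,-1]]';  python3 -m creep '[[-1,0,0,0,0,0,-1],[-2,0,0,0,0,0,-1],[-3,0,0,0,0,0,-1]]'
python3 - <<'E'
from plant import *
from lib import *
s=read_state();print(s['contact_force']);d=snapshot('wrist')
cv2.imwrite('pics/w7c.png',cv2.resize(d['color'][170:350,150:390],None,fx=3.3,fy=3.3,interpolation=cv2.INTER_CUBIC))
E
```

```text
time_s: 9.1
tool_pos: [0.5871, 0.128, 0.3476]
eef_rot: [-0.065, 0.065, -0.704, 0.704]
contact_force: [-3.5, -0.9, 0.3]
gripper_width: 0.143
time_s: 9.4
tool_pos: [0.59, 0.1285, 0.3476]
eef_rot: [-0.065, 0.065, -0.704, 0.704]
contact_force: [-3.5, -1.1, -0.5]
gripper_width: 0.147
[-3.53027868 -1.08204193 -0.46474415]
```

View pics/w7c.png

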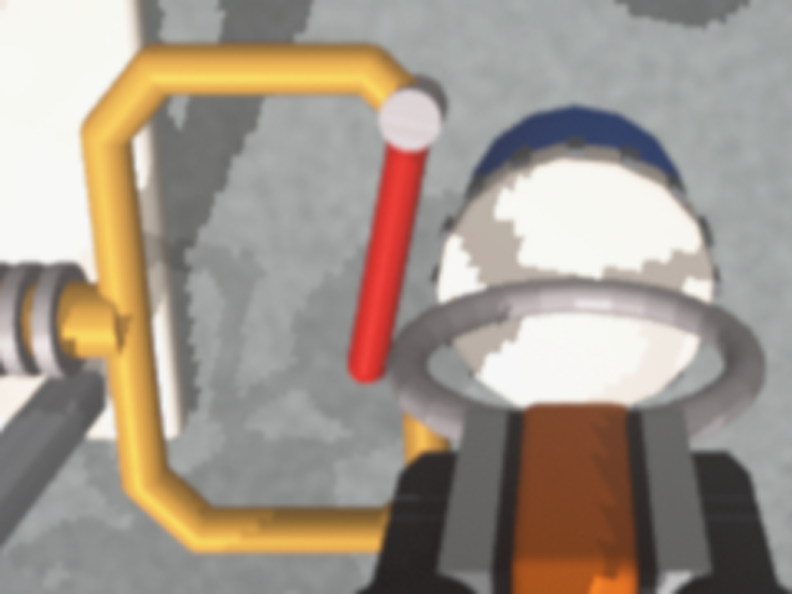

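The gate swings in freely. Its tip is at crop (367,375) and the ring bar is passing inside the nose, with the force steady at about 3.5 N. I'll carry on.

```bash
python3 -m creep '[[-1,0,0,0,0,0,-1],[-2,0,0,0,0,0,-1],[-3,0,0,0,0,0,-1],[-4,0,0,0,0,0,-1]]';  python3 -m creep '[[-1,0,0,0,0,0,-1],[-2,0,0,0,0,0,-1],[-3,0,0,0,0,0,-1],[-4,0,0,0,0,0,-1]]'
python3 - <<'E'
from plant import *
from lib import *
s=read_state();print(s['contact_force']);d=snapshot('wrist')
cv2.imwrite('pics/w8c.png',cv2.resize(d['color'][170:350,150:390],None,fx=3.3,fy=3.3,interpolation=cv2.INTER_CUBIC))
E
```

```text
time_s: 9.85
tool_pos: [0.5939, 0.1292, 0.3475]
eef_rot: [-0.065, 0.065, -0.704, 0.704]
contact_force: [-5.0, -2.2, -1.3]
gripper_width: 0.147
time_s: 10.25
tool_pos: [0.5976, 0.1299, 0.3473]
eef_rot: [-0.064, 0.065, -0.704, 0.704]
contact_force: [-5.1, -2.1, -0.4]
gripper_width: 0.142
[-5.09277337 -2.12658309 -0.43682793]
```

View pics/w8c.png

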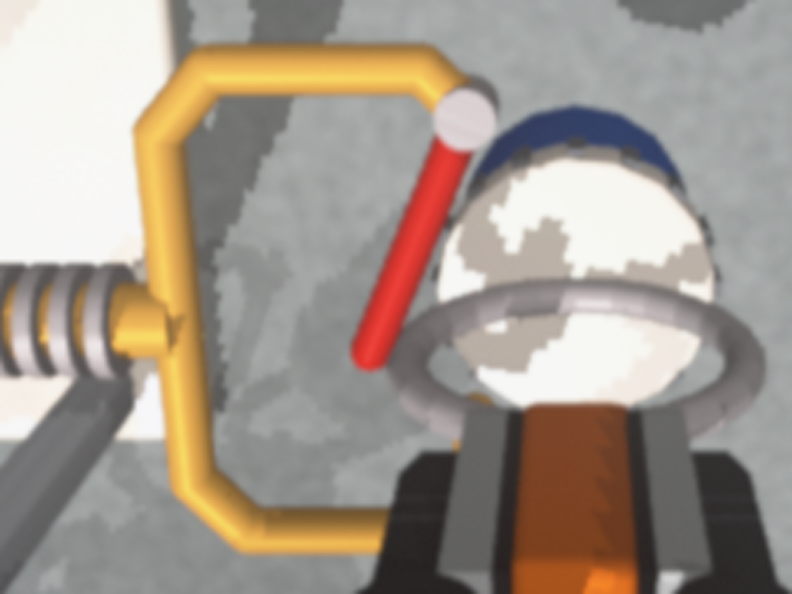

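```bash
python3 -m creep '[[-1,0,0,0,0,0,-1],[-2,0,0,0,0,0,-1],[-3,0,0,0,0,0,-1],[-4,0,0,0,0,0,-1]]';  python3 -m creep '[[-1,0,0,0,0,0,-1],[-2,0,0,0,0,0,-1],[-3,0,0,0,0,0,-1],[-4,0,0,0,0,0,-1]]'
python3 - <<'E'
from plant import *
from lib import *
s=read_state();print(s['contact_force']);d=snapshot('wrist')
cv2.imwrite('pics/w9c.png',cv2.resize(d['color'][170:350,150:390],None,fx=3.3,fy=3.3,interpolation=cv2.INTER_CUBIC))
E
```

```text
time_s: 10.7
tool_pos: [0.6016, 0.1309, 0.3473]
eef_rot: [0.065, -0.065, 0.704, -0.704]
contact_force: [-5.0, -0.2, -1.1]
gripper_width: 0.144
time_s: 11.1
tool_pos: [0.6063, 0.1326, 0.3478]
eef_rot: [0.066, -0.064, 0.705, -0.703]
contact_force: [0.1, 0.0, -0.5]
gripper_width: 0.143
[ 0.14736136  0.0352887  -0.49216016]
```

View pics/w9c.png

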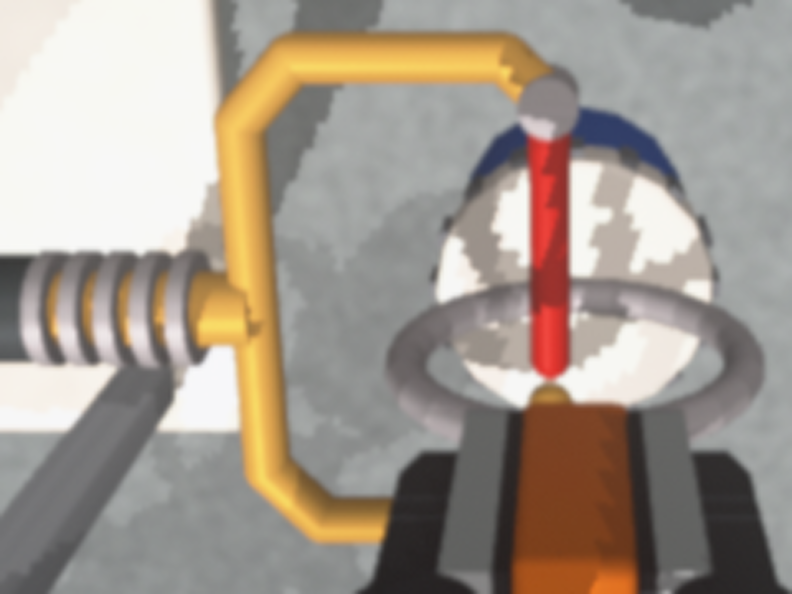

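```bash
python3 -m creep '[[0,0,0,0,0,0,-1],[-1,0,-2,0,0,0,-1],[-2,0,-4,0,0,0,-1],[-3.5,0,-6,0,0,0,-1],[-3.5,0,-8,0,0,0,-1]]'; python3 -m creep '[[0,2,-2,0,0,0,-1],[0,5,-4,0,0,0,-1],[0,8,-5,0,0,0,-1],[0,11,-5,0,0,0,-1],[0,13,-5,0,0,0,-1]]'; python3 togo.py .545 .119 .348 190.4
python3 - <<'E'
from plant import *
from lib import *
s=read_state();print(s['contact_force']);d=snapshot('wrist')
cv2.imwrite('pics/w10c.png',cv2.resize(d['color'][170:350,150:390],None,fx=3.3,fy=3.3,interpolation=cv2.INTER_CUBIC))
d=snapshot('scene'); cv2.imwrite('pics/s10.png',cv2.resize(d['color'][150:330,330:480],None,fx=3.3,fy=3.3))
E
```

```text
time_s: 11.65
tool_pos: [0.6079, 0.1403, 0.3477]
eef_rot: [0.065, -0.065, 0.704, -0.704]
contact_force: [0.4, -0.6, -0.6]
gripper_width: 0.145
time_s: 12.15
tool_pos: [0.6067, 0.1449, 0.3342]
eef_rot: [-0.065, 0.065, -0.704, 0.704]
contact_force: [0.2, -0.1, -0.5]
gripper_width: 0.144
t 12.15 pos [606.7 144.9 334.2] yaw -169.46 F [ 0.19 -0.13 -0.55] w 0.144 q [ 0.55  0.33 -0.2  -0.   -1.04 -0.36]
shift mm [ 65.4 -13.8  14.2] rotvec [-0.0002  0.0025  0.0006]
[ 0.19190714 -0.13229987 -0.54993841]
```

View pics/w10c.png

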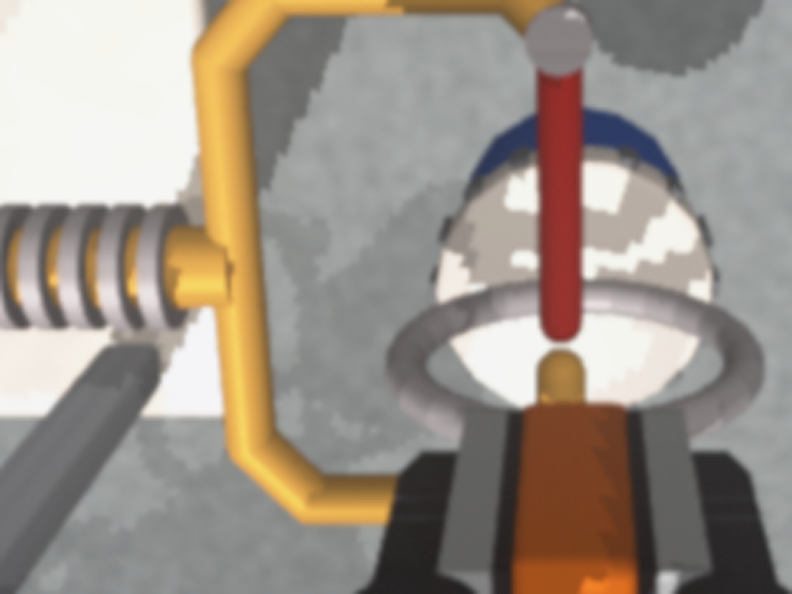

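View pics/s10.png

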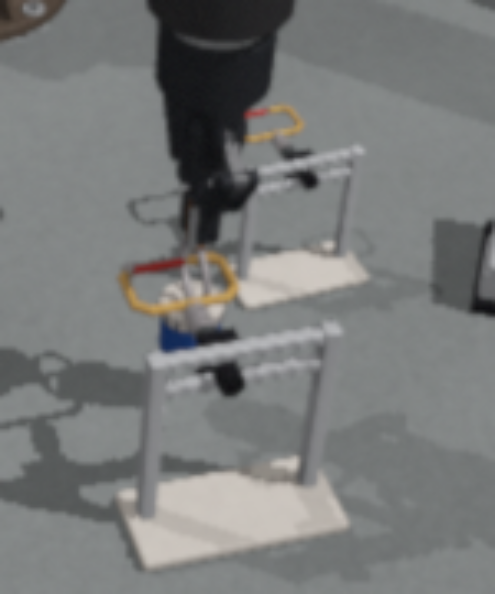

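```bash
python3 -m creep '[[-1.3,1,0,0,0,0,-1],[-2.5,2,0,0,0,0,-1],[-2.5,3,0,0,0,0,-1],[-2.5,3,0,0,0,0,-1]]'; python3 -m creep '[[0,1,0,0,0,0,-1],[0,1,0,0,0,0,-1]]';python3 -m creep '[[0,1,0,0,0,0,-1],[0,1,0,0,0,0,-1]]'
```

```text
time_s: 12.65
tool_pos: [0.6093, 0.1454, 0.3315]
eef_rot: [-0.065, 0.065, -0.704, 0.704]
contact_force: [-0.4, 0.1, -1.0]
gripper_width: 0.144
time_s: 12.85
tool_pos: [0.6092, 0.1454, 0.3306]
eef_rot: [-0.065, 0.065, -0.704, 0.704]
contact_force: [0.1, 0.2, -0.6]
gripper_width: 0.146
time_s: 13.05
tool_pos: [0.6093, 0.1454, 0.3297]
eef_rot: [0.065, -0.065, 0.704, -0.704]
contact_force: [-0.6, 0.4, -0.5]
gripper_width: 0.143
```

```bash
python3 -m creep '[[0,0.7,0,0,0,0,-1],[0,0.7,0,0,0,0,-1]]'; python3 -m creep '[[0,0.7,0,0,0,0,-1],[0,0.7,0,0,0,0,-1]]'
```

```text
time_s: 13.25
tool_pos: [0.6094, 0.1454, 0.3295]
eef_rot: [0.065, -0.065, 0.704, -0.704]
contact_force: [-0.5, -0.8, 2.5]
gripper_width: 0.143
time_s: 13.45
tool_pos: [0.6095, 0.1454, 0.3292]
eef_rot: [0.066, -0.065, 0.704, -0.704]
contact_force: [-1.0, -0.9, 6.3]
gripper_width: 0.146
```

```bash
python3 -m creep '[[0,-0.8,0,0,0,0,-1],[0,-0.8,0,0,0,0,-1]]'
python3 - <<'E'
from plant import *
from lib import *
s=read_state();print(s['contact_force']);d=snapshot('wrist')
cv2.imwrite('pics/w11c.png',cv2.resize(d['color'][170:400,150:390],None,fx=2.6,fy=2.6,interpolation=cv2.INTER_CUBIC))
E
```

```text
time_s: 13.65
tool_pos: [0.6093, 0.1454, 0.3294]
eef_rot: [0.065, -0.065, 0.704, -0.704]
contact_force: [-0.5, -0.4, 4.6]
gripper_width: 0.147
[-0.50965722 -0.44129438  4.60948294]
```

View pics/w11c.png

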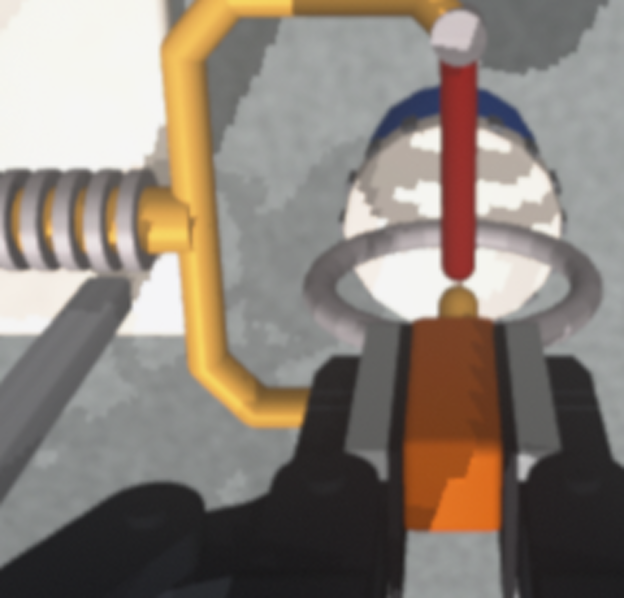

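```bash
python3 -m creep '[[0,-0.8,0,0,0,0,-1],[0,-0.8,0,0,0,0,-1]]' 20; python3 -m creep '[[0,0,0,0,0,0,-0.66],[0,0,0,0,0,0,-0.6],[0,0,0,0,0,0,-0.5],[0,0,0,0,0,0,-0.4],[0,0,0,0,0,0,-0.4]]';  python3 - <<'E'
from plant import *
from lib import *
s=read_state();print(s['contact_force']);d=snapshot('wrist')
cv2.imwrite('pics/w12c.png',cv2.resize(d['color'][170:400,150:390],None,fx=2.6,fy=2.6,interpolation=cv2.INTER_CUBIC))
E
```

```text
time_s: 13.9
tool_pos: [0.6092, 0.1454, 0.3296]
eef_rot: [-0.065, 0.065, -0.704, 0.704]
contact_force: [0.0, -0.4, 0.7]
gripper_width: 0.146
time_s: 14.4
tool_pos: [0.6093, 0.1454, 0.3298]
eef_rot: [-0.065, 0.065, -0.704, 0.704]
contact_force: [0.2, -0.4, -0.4]
gripper_width: 0.302
[ 0.21105667 -0.44674669 -0.40130944]
```

View pics/w12c.png

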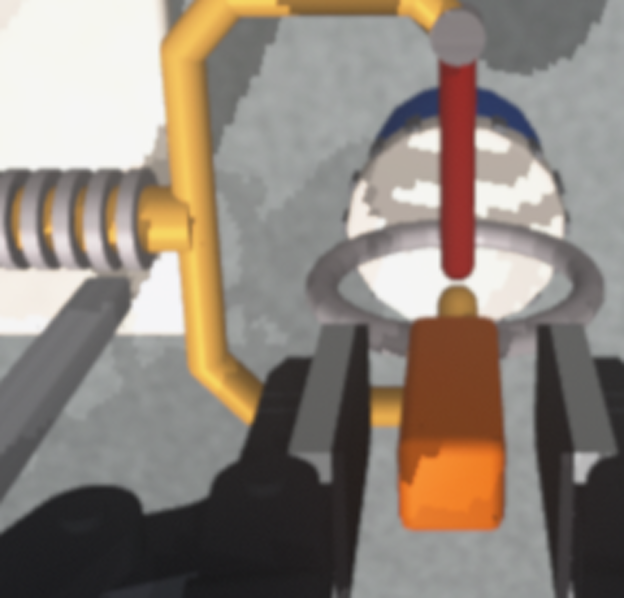

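The pot hangs upright: the stem (450,480) stands clear of both pads and the gate is shut. I'll withdraw straight up.

```bash
python3 -m creep '[[0,-3,0,0,0,0,-0.3],[0,-8,0,0,0,0,-0.2],[0,-16,0,0,0,0,-0.2],[0,-26,0,0,0,0,-0.2],[0,-40,0,0,0,0,-0.2]]'; python3 -m creep '[[0,-20,0,0,0,0,-0.2],[0,-40,0,0,0,0,-0.2],[0,-60,0,0,0,0,-0.2],[0,-60,0,0,0,0,-0.2],[0,-60,0,0,0,0,-0.2]]';python3 -m creep '[[15,0,25,0,0,0,-0.2],[30,0,50,0,0,0,-0.2],[45,0,75,0,0,0,-0.2],[60,0,100,0,0,0,-0.2],[60,0,100,0,0,0,-0.2]]'; python3 -m creep '[[0,0,0,0,0,0,-0.2],[0,0,0,0,0,0,-0.2],[0,0,0,0,0,0,-0.2],[0,0,0,0,0,0,-0.2],[0,0,0,0,0,0,-0.2]]'
python3 - <<'E'
from plant import *
from lib import *
w=snapshot('wrist')['color'];cv2.imwrite('pics/w13.png',w)
import time
for i in range(2):
    d=snapshot('scene')['color']; cv2.imwrite(f'pics/s13_{i}.png',cv2.resize(d[150:330,300:480],None,fx=3.3,fy=3.3))
d=snapshot('top')['color']; cv2.imwrite('pics/t13.png',d)
E
```

```text
time_s: 14.95
tool_pos: [0.6092, 0.1454, 0.3708]
eef_rot: [-0.065, 0.065, -0.704, 0.704]
contact_force: [0.1, -0.4, 0.0]
gripper_width: 0.398
time_s: 15.45
tool_pos: [0.6091, 0.1454, 0.4312]
eef_rot: [0.066, -0.064, 0.704, -0.704]
contact_force: [-0.6, -0.8, -0.3]
gripper_width: 0.403
time_s: 15.95
tool_pos: [0.5671, 0.0336, 0.4298]
eef_rot: [-0.064, 0.065, -0.704, 0.704]
contact_force: [0.9, -0.1, 0.0]
gripper_width: 0.4
time_s: 16.45
tool_pos: [0.5687, 0.0366, 0.4297]
eef_rot: [-0.065, 0.065, -0.704, 0.704]
contact_force: [-0.9, -0.3, -0.6]
gripper_width: 0.399
```

View pics/w13.png

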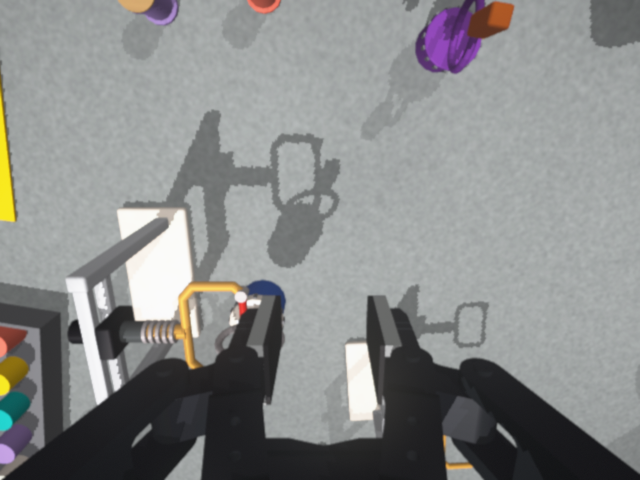

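View pics/s13_1.png

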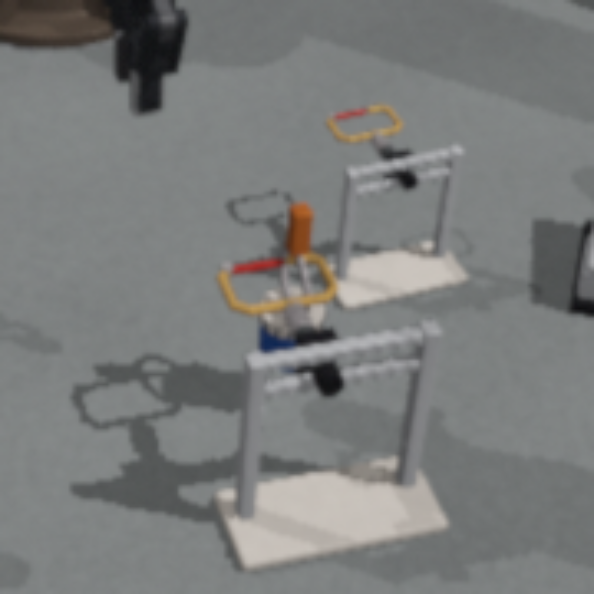

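View pics/t13.png

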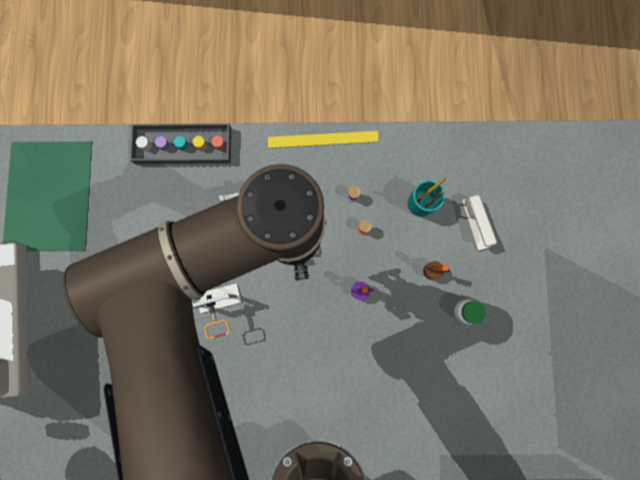

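```bash
python3 -m creep '[[0,0,0,0,0,0,-0.2],[0,0,0,0,0,0,-0.2],[0,0,0,0,0,0,-0.2],[0,0,0,0,0,0,-0.2],[0,0,0,0,0,0,-0.2]]'
python3 - <<'E'
from plant import *
from lib import *
o=[]
for i in range(4):
    o.append(snapshot('scene')['color'][200:270,360:410].astype(int))
print([np.abs(a-o[0]).max() for a in o],[np.abs(a-o[0]).mean() for a in o])
cv2.imwrite('pics/s14.png',cv2.resize(o[-1].astype('uint8'),None,fx=8,fy=8,interpolation=cv2.INTER_CUBIC))
E
```

```text
time_s: 17.15
tool_pos: [0.5686, 0.0361, 0.4299]
eef_rot: [-0.065, 0.065, -0.704, 0.704]
contact_force: [0.7, -0.4, 1.2]
gripper_width: 0.397
[np.int64(0), np.int64(5), np.int64(5), np.int64(4)] [np.float64(0.0), np.float64(0.4817142857142857), np.float64(0.4856190476190476), np.float64(0.4867619047619048)]
```

View pics/s14.png

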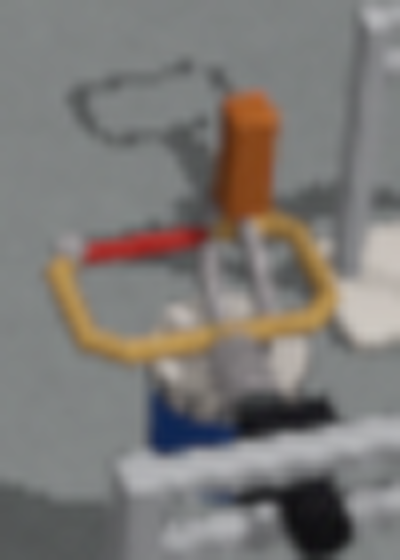

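The pot hangs still and upright, with only noise-level change between frames. The red gate is in line with the nose, so it is shut. I'll hand in.

```bash
python3 -c "
from plant import sign_off; print(sign_off())"
```

```text
the job is handed in; nothing more can be done
None
```

The blue pot now hangs by its steel ring from the closed snap hook on the larger stand, and I handed the job in at about 17 s of the 61 s allowed.

- **Steps:** I gripped the stem with the jaws along the ring and turned it to the stand. I found the hook's real place with the wrist camera, pressed the ring about 1 mm from the middle of the mouth, and the gate snapped shut behind it. I then shifted the ring sideways onto the fixed nose, lowered it to contact, let go and backed away.
- **Forces:** Pressing the gate measured about 5.5 N at most at the wrist. Lowering onto the nose peaked at 6.3 N, so I backed off before opening the fingers.
- **Last checks:** The pot was upright and still, with only noise-level change across four frames. The gate was in line with the nose and the gripper was well clear. The coral and lilac spools, stapler, pencil cup and jar looked unmoved from above; the hole punch was hidden by the arm there, but I never went near it.
- **Not measured:** I had no direct readout of the gate angle or the pot's height. I judged the gate from pictures, and the height, about 50 mm above the desk, from the arm's position at contact.

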